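# Hold the stoppered cell in the photometer's beam

### The job

Take a quick reading of the stoppered cell: first open the lamp's shutter by turning the bar knob on top of the lamp clockwise, as seen from above, until it clicks over its detent and rests in its open notch, with the bar in line with the light beam. Then lift the stoppered cell out of its rack, gripping it by its two frosted faces only and never touching the clear windows, and hold it upright and free of everything in the middle of the gap between lamp and detector, windows square to the beam, so that the beam passes through the middle of the windows' width 15 mm above the cell's bottom. Finish while you are still holding it there; leave the two open cells and the other things on the bench where they are.

Things in the scene. Friction and masses are not known exactly. Their poses are not given: they have to be found in the camera images.
- photometer: fixed photometer on an aluminium rail 370 x 44 mm, origin on the table under the middle of its open gap; x axis runs along the rail from lamp to detector, z up. Lamp house and black shutter block (56 wide, top 106 mm above the table) at x -204 to -70 mm, black detector (50 wide, top 105 mm) at x +70 to +136; the round lens hoods, 35 mm across, end at x -46 and +46
- light_path (a point): middle of the gap on the axis of the light beam, 75 mm above the table; its x axis is the beam (parallel to the rail), z up. The gap is 92 mm long between the hoods, open to both sides and above, and free down to the rail's top, 31 mm above the table; no cell holder is fitted
- shutter_grip (a point): grip point on the axis of the knob on the shutter block, 140 mm above the table, photometer x -88 mm; turns with the knob: x along its bar, z up. The bar is 34 long, 12 wide, its top 9 mm above this point. Below it a lobed steel index wheel 35 mm across, top 118 mm above the table, with a steel spring plunger beside it, no higher. Grip the bar across its 12 mm from above
- shutter_knob (a joint): angle of the knob, rad, growing clockwise seen from above: 0 shut (bar 60 degrees anticlockwise of the beam), 1.05 open (bar along the beam), hard stops 0.1 beyond. A spring plunger holds it in a notch at either position: it resists with about 0.1 N m at once, less and less up to the crest at 0.52, then snaps on into the open notch
- rack: fixed grey cell rack, 196 x 46 mm, 26 mm high, origin on the table under its middle, x axis along its length. Four slots 24 x 14 mm, 18 mm deep (floors 8 mm above the table), in a row at x -66, -22, +22 and +66 mm; three hold a cell each, the cells' x along the rack's x
- cell: the only cell with a white stopper: glass, 22.5 (x) x 12.5 (y) x 45 mm high, the stopper (at most 21.5 x 11.5 mm) standing 14 mm above that; about 24 g. Origin at the centre of its underside, z up. The whitish frosted faces are the long ones facing +y and -y: grip across these 12.5 mm. The clear windows are the narrow faces, +x and -x. Its lower 18 mm stand in a slot
- cell_beam_point (a point): point on the cell's middle axis 15 mm above its bottom, where the beam must pass
- cell_windows: the two clear windows of the stoppered cell (narrow faces towards +x and -x); same origin and axes as the cell
- cell_open_1: one of two like cells without a stopper, empty, in the same rack; 22.5 x 12.5 x 45 mm, origin under its middle; leave alone
- cell_open_2: the other cell without a stopper; leave alone
- beaker: small clear beaker, 54 mm across, 68 mm high; leave alone
- label_tape: roll of label tape, 104 mm across, 25 mm high; leave alone
- timer: white laboratory timer, 62 x 68 x 19 mm; leave alone
- marker: marker pen, 135 mm long, 16 mm thick; leave alone
- forceps: steel forceps, 137 mm long; leave alone

How it is judged:
By the outcome, as a careful person would: the job done as asked, in the order asked, and still so for the second after the job is handed in, while the arm keeps its last pose, push and grip.
It also fails if it takes over 61 s, if anything falls off the work surface, if the arm or the gripper's body presses on something with over 40 N, if the wrist force passes 120 N, or if a joint passes its speed limit or range.

### The arm

A 6-joint arm with a two-finger parallel gripper is mounted at the origin on a cart in front of the work surface, level with it; the furniture and walls round the work are solid. World frame = base frame: x ahead of the robot, y to its left, z up, the work surface at z = 0. Lengths are in m, angles in rad, forces in N, time in s.
With the tool pointing down it reaches from about 0.25 to 0.775 m from the base axis. Payload 8.9 kg.
Tool frame: the origin (TCP) lies on the centre line of the jaws, within the pads' length; the fingertips stand 25 mm ahead of it and the grasp point (between the pads) lies 6 mm ahead of it; z points along the fingers, y is the line along which they close (so a half turn about z gives the same grasp; the last joint's range is limited). The gripper opens to 85 mm and grips with 20 to 120 N. Pads are 22 mm wide; open, the fingers measure 114 mm over their backs; the gripper's body (76 mm by 85 mm) begins 54 mm behind the grasp point. The pads swing forward as they close: fully open they stand 13 mm farther back than shut.
Start: joints at [-1.456, 0.291, -0.153, 1.127, 0, 1.431], TCP at [0.132, -0.508, 0.256] pointing down, gripper open.
Joint ranges: [-2.52, 2.52], [-0.91, 1.74], [-1.3, 1.37], [-1.96, 2.02], [-1.52, 1.47], [-3.14, 3.14]. Speed limits (rad/s): [2.22, 2.22, 2.79, 3.14, 3.14, 3.14].

### API

Orientations are given as [roll, pitch, yaw] about the fixed x, y, z axes, in that order (R = Rz(yaw) Ry(pitch) Rx(roll)).
In Python, from bench import arm gives the robot as it stands.
- The arm moves only by the tool jog_arm, called by a JSON object that holds its "fn" and its "kwargs", one argument or row to a line. Schema: {"type":"object","properties":{"deltas":{"type":"array","items":{"type":"array","items":{"type":"number"},"minItems":6,"maxItems":6},"minItems":1,"maxItems":12},"jaw":{"type":"number"},"only":{"type":"string"},"quiet":{"type":"boolean"},"lines":{"type":"string"}},"required":["deltas"],"additionalProperties":false}. deltas is a list of rows, 1 to 12 of them, each of 6 numbers: dx, dy, dz in normalised numbers (1 is 0.8 m), then a rotation vector rx, ry, rz in normalised numbers (1 is 360 degrees); each row is the pose to reach, as a shift and turn from the pose commanded when the call began, along the tool's axes at that moment; what a row does not reach only later rows make up. A row lasts 1/8 s, in which the tool goes at most 0.0625 m and 0.188 rad, less where a joint would pass 70% of its speed; a pose out of reach is approached as far as the arm can. jaw is the opening from 0.0 (shut) to 1.0 (fully open), set as the call begins (left out keeps the last). The fingers move at their own pace and stop on an object; the grip force is fixed at half the most. Time passes only in rows, so rows that do not move let the fingers close. The tool returns the time, the measured TCP pose, the force, the opening and the grip force at its end. only (a regular expression) keeps the lines of the reply that match it, lines (a string "A,B") keeps lines A to B, and quiet returns only ok. Input that does not fit is refused with a message, and nothing moves.
- arm.read_state(): the state, without advancing time (a new reading comes with each control period).
- arm.get_image(name): name is "side" or "top"; returns a dict with "pixels" (480x640x3 uint8, red, green, blue), "fov_y" (degrees; the focal length in pixels is half the picture's height over the tangent of half this angle, whatever the lens; pixels are square), "cx", "cy" (the principal point, pixels), "distortion" ([k1, k2, p1, p2, k3] as OpenCV has them; the pictures are not rectified), "T" (4x4, takes a point from camera to world coordinates). Camera axes: x right, y down, z forward; pixel columns grow to the right and rows downward; lengths in m; the calibration is good to about 2 mm. A picture is of the moment at which its call begins. There is no depth.
- arm.close_job(): hands the job in; it is judged then, once.
The state is a dict: "time_s": time; "q": joint angles; "qvel": joint speeds; "effort": joint torques, N m; "ee_pos": TCP position; "tool_rot": TCP orientation; "force": force on the tool from outside, world axes, zero at the start; "wrist_torque": the same for the moment, N m; "grip_width": opening from 0.0 (shut) to 1.0 (fully open); "grasp_force": force on a finger pad.
Only numpy, scipy, OpenCV 4.12 (cv2) and the standard library are available. Lean on these libraries where they do the work, as an engineer would, in place of code of your own. Each camera call takes 0.05 s, during which the arm holds its last target. There are 200 camera calls.

## Working session

There is one attempt and no reset: what is moved stays moved. The work goes in short steps, Python scripts to look and compute and a tool call to move; the robot and the scene stay as the last step left them, time stands still between calls to the robot, and variables do not carry over. Pictures are saved under pics/ and viewed, at most 10 in all, crops included, and the job is handed in when it is done.

```bash
ls; mkdir -p pics; python3 - <<'E'
from bench import arm
import cv2, numpy as np
for n in ("side","top"):
    d=arm.get_image(n); cv2.imwrite(f"pics/{n}0.png",d["pixels"][:,:,::-1])
    print(n,d["fov_y"],d["cx"],d["cy"],d["distortion"]);print(np.round(d["T"],3))
print(arm.read_state())
E
```

```text
bench.py
pics
side 49.311485340096965 315.79818813900596 245.36428380585386 [-0.02125175  0.          0.          0.          0.        ]
[[ 0.956 -0.19   0.225  0.342]
 [-0.294 -0.609  0.737 -0.61 ]
 [-0.003 -0.771 -0.637  0.721]
 [ 0.     0.     0.     1.   ]]
top 49.2265542019387 316.9363895806037 239.67975663066426 [-0.02396372  0.          0.          0.          0.        ]
[[-0.021 -0.997  0.072  0.469]
 [-1.     0.02  -0.023  0.104]
 [ 0.021 -0.072 -0.997  1.293]
 [ 0.     0.     0.     1.   ]]
{'time_s': 0.1, 'q': array([-1.45630540e+00,  2.91232099e-01, -1.54006660e-01,  1.12677518e+00,
       -3.81235247e-05,  1.43150778e+00]), 'qvel': array([ 0.00194411, -0.00112474,  0.00250668,  0.00190616, -0.00184481,
        0.00153191]), 'effort': array([ 1.62570363e-03, -5.37978995e+01,  3.31917858e+01,  9.32891679e-03,
       -2.29550697e-04,  2.44727843e-06]), 'ee_pos': array([ 0.13176387, -0.50780923,  0.25580201]), 'tool_rot': array([-3.14038154e+00, -1.31297470e-04,  2.53779421e-01]), 'force': array([ 0.50010712, -0.6633685 , -0.12476549]), 'wrist_torque': array([-0.02677525,  0.01755252, -0.01014653]), 'grasp_force': 0.0, 'grip_width': 1.0011366895393616}
```

View pics/top0.png

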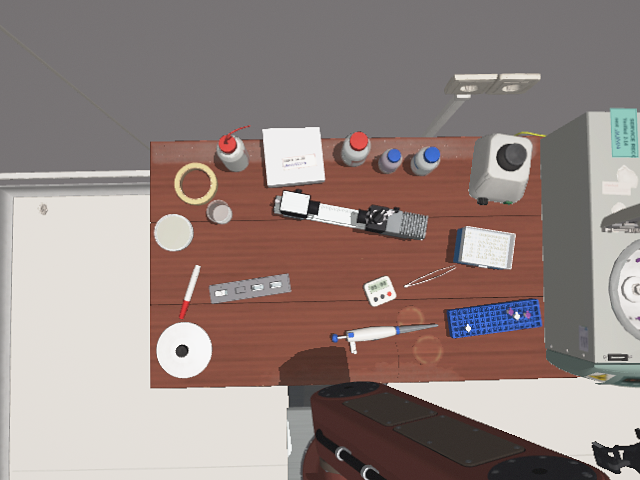

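View pics/side0.png

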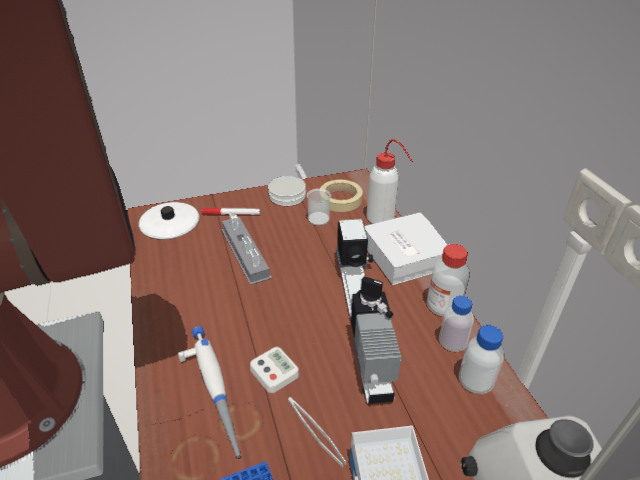

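The top view shows the photometer at about (275–430, 190–240), with the lamp and knob on the right near (380, 214). The rack is at about (210–290, 275–303) and holds the cells. I'll enlarge both areas in both views.

```bash
python3 - <<'E'
import cv2, numpy as np
t=cv2.imread("pics/top0.png"); s=cv2.imread("pics/side0.png")
def c(im,x,y,w,h,k): return cv2.resize(im[y:y+h,x:x+w],None,fx=k,fy=k,interpolation=cv2.INTER_CUBIC)
a=c(t,205,268,90,40,4.4); b=c(t,350,190,90,60,4.4)  
d=c(s,215,200,60,85,4); e=c(s,330,260,75,85,4)
o=np.zeros((600,800,3),np.uint8)
for im,x,y in((a,0,0),(b,400,0),(d,0,200),(e,400,265)):
    h=min(im.shape[0],600-y);w=min(im.shape[1],800-x);o[y:y+h,x:x+w]=im[:h,:w]
cv2.imwrite("pics/z1.png",o)
E
```

```text
(no output)
```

View pics/z1.png

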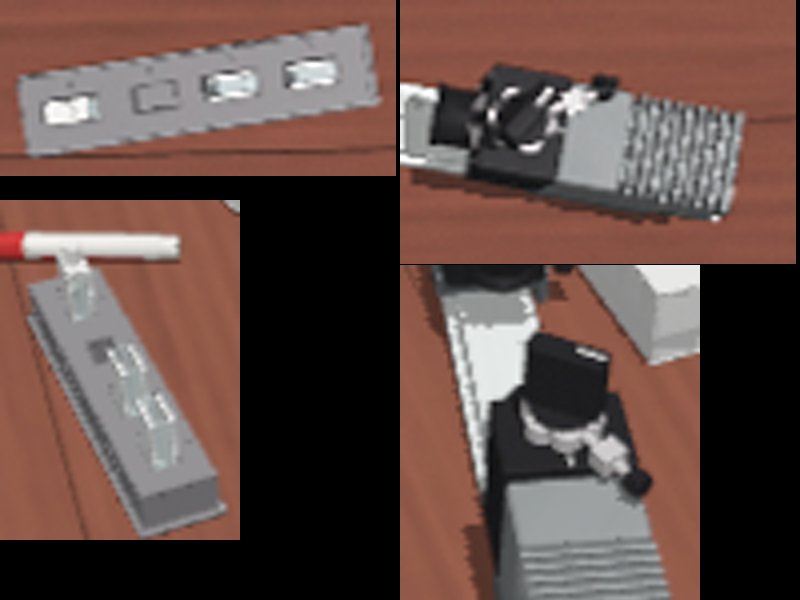

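The stoppered cell is in the leftmost slot in the top view (stopper near (221, 292)). The empty slot is next to it, followed by the two open cells. The knob bar is near top pixel (468, 215), i.e. crop (520, 115), over the index wheel. Next I'll measure with masks and take one larger view.

```bash
cat > h.py <<'E'
import cv2, numpy as np
from bench import arm
def cam(n):
    d=arm.get_image(n); f=d["pixels"].shape[0]/2/np.tan(np.radians(d["fov_y"])/2)
    d["K"]=np.array([[f,0,d["cx"]],[0,f,d["cy"]],[0,0,1]]); d["T"]=np.array(d["T"]); d["D"]=np.array(d["distortion"]); return d
def rays(d,uv):
    p=cv2.undistortPoints(np.array(uv,float).reshape(-1,1,2),d["K"],d["D"])[:,0]
    return np.c_[p,np.ones(len(p))]@d["T"][:3,:3].T
def plane(d,uv,z):
    r=rays(d,uv); c=d["T"][:3,3]; return c+r*((z-c[2])/r[:,2])[:,None]
def tri(d1,u1,d2,u2):
    r1=rays(d1,[u1])[0];r2=rays(d2,[u2])[0];c1=d1["T"][:3,3];c2=d2["T"][:3,3]
    s=np.linalg.lstsq(np.c_[r1,-r2],c2-c1,rcond=None)[0]
    a=c1+s[0]*r1;b=c2+s[1]*r2; return (a+b)/2,np.linalg.norm(a-b)
def proj(d,P):
    Ti=np.linalg.inv(d["T"]); return cv2.projectPoints(np.array(P,float).reshape(-1,3),cv2.Rodrigues(Ti[:3,:3])[0],Ti[:3,3],d["K"],d["D"])[0][:,0]
E
python3 - <<'E'
from h import *
d=cam("top"); im=d["pixels"][:,:,::-1].copy()
g=im.astype(int); sat=g.max(2)-g.min(2)
# rack mask
m=((sat<30)&(g.max(2)>70)).astype(np.uint8); m[:268]=0;m[310:]=0;m[:,:203]=0;m[:,300:]=0
m=cv2.morphologyEx(m,cv2.MORPH_CLOSE,np.ones((3,3)))
c=max(cv2.findContours(m,0,cv2.CHAIN_APPROX_NONE)[0],key=cv2.contourArea)
P=plane(d,cv2.boxPoints(cv2.minAreaRect(c)),0.026)
print("rack",P.round(4).tolist(),np.linalg.norm(np.diff(P,axis=0),axis=1))
print("c",P.mean(0))
# stopper: bright
m=((g.min(2)>200)).astype(np.uint8); m[:280]=0;m[305:]=0;m[:,:208]=0;m[:,235:]=0
ys,xs=np.nonzero(m);print("stop px",xs.mean(),ys.mean(),len(xs),plane(d,[[xs.mean(),ys.mean()]],0.067))
def crop(im,x,y,w,h,k): return cv2.resize(im[y:y+h,x:x+w],None,fx=k,fy=k,interpolation=cv2.INTER_CUBIC)
o=np.zeros((600,800,3),np.uint8); a=crop(im,270,185,160,62,5); o[:310]=a
s=cam("side");b=crop(s["pixels"][:,:,::-1],330,210,80,72,4);o[312:600,:320]=b
b=crop(s["pixels"][:,:,::-1],345,272,60,36,8);o[312:600,320:]=b
cv2.imwrite("pics/z2.png",o)
E
```

```text
rack [[0.4559, 0.3393, 0.026], [0.4823, 0.1466, 0.026], [0.4365, 0.1401, 0.026], [0.4104, 0.3324, 0.026]] [0.1944996  0.04623178 0.19404495]
c [0.4462714  0.23959344 0.026     ]
stop px 219.75 292.79545454545456 44 [[0.43796632 0.30470613 0.067     ]]
```

View pics/z2.png

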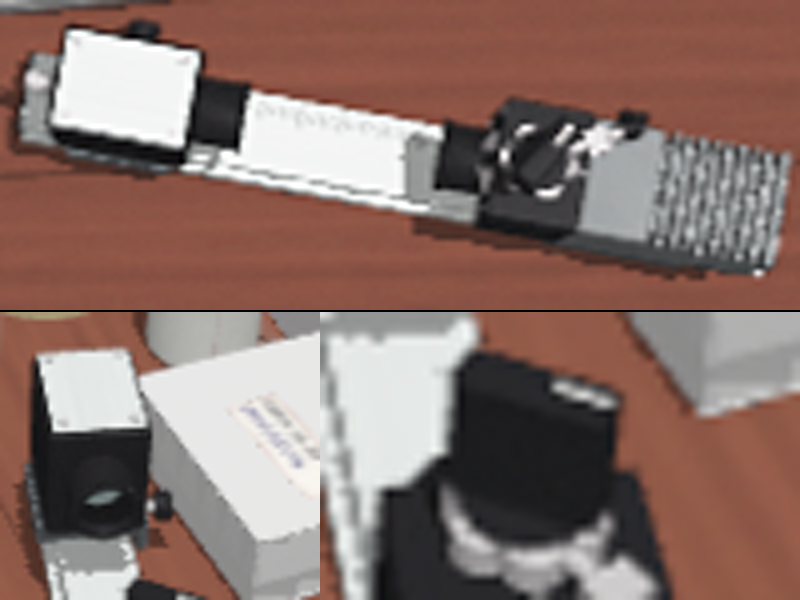

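```bash
python3 - <<'E'
from h import *
d=cam("top"); s=cam("side"); im=d["pixels"].astype(int)
m=(im.min(2)>200).astype(np.uint8); m[:,:278]=0;m[:,312]=0;m[:,312:]=0;m[:188]=0;m[225:]=0
c=max(cv2.findContours(m,0,cv2.CHAIN_APPROX_NONE)[0],key=cv2.contourArea)
P=plane(d,cv2.boxPoints(cv2.minAreaRect(c)),.105); print("det",P.round(4).tolist(),np.linalg.norm(np.diff(P,axis=0),axis=1),P.mean(0))
t=lambda x,y:(270+x/5,185+y/5)
L=plane(d,[t(246,116)],.08)[0];R=plane(d,[t(442,156)],.08)[0]
print("hoods",L,R,np.linalg.norm(L-R),(L+R)/2)
k,e=tri(d,t(540,157),s,(372.5,280.5));print("bar tri",k,e)
K=plane(d,[t(540,157)],.149)[0];D=P.mean(0)
print("bar plane",K)
u=(D-K)[:2];print("dist det-knob",np.linalg.norm(u),"beam yaw",np.degrees(np.arctan2(u[1],u[0])))
u=(L-R)[:2];print("hood yaw",np.degrees(np.arctan2(u[1],u[0])))
b=plane(d,[t(515,185),t(565,130)],.149); v=b[1]-b[0];print("bar dir",np.degrees(np.arctan2(v[1],v[0])),np.linalg.norm(v))
# long rail edge, lower white/grey edge line and detector edges
for z,pts in((.031,[t(250,92),t(440,126)]),(.106,[t(585,232),t(770,272)]),(.106,[t(600,113),t(790,153)])):
    q=plane(d,pts,z);v=q[0]-q[1];print(np.degrees(np.arctan2(v[1],v[0])),q.round(4).tolist())
E
```

```text
det [[0.6266, 0.1601, 0.105], [0.669, 0.1516, 0.105], [0.6567, 0.0924, 0.105], [0.6143, 0.1012, 0.105]] [0.04326216 0.06040436 0.04327232] [0.641665   0.12632806 0.105     ]
hoods [0.62976891 0.06977108 0.08      ] [ 0.60930114 -0.0213203   0.08      ] 0.09336257255756462 [0.61953503 0.02422539 0.08      ]
bar tri [ 0.60240883 -0.05825614  0.14848633] 0.0046952076949361545
bar plane [ 0.60009395 -0.05744312  0.149     ]
dist det-knob 0.18841442485798887 beam yaw 77.25359455315326
hood yaw 77.3362545741626
bar dir -43.615262423364186 0.03309269521514478
78.74071998707056 [[0.648, 0.0662, 0.031], [0.6296, -0.0258, 0.031]]
76.6752129890369 [[0.5702, -0.0831, 0.106], [0.5502, -0.1674, 0.106]]
77.02414955996981 [[0.6248, -0.0917, 0.106], [0.6047, -0.1786, 0.106]]
```

The measurements agree with each other:

| Quantity | Measured | Check |
|---|---|---|
| Beam yaw | about 77.3° | two estimates agree |
| Knob | (0.601, −0.059), bar at −43° | 60° anticlockwise of the beam, as given |
| Gap middle | (0.6195, 0.026) | hoods 93 mm apart, 92 given |
| Cell | (0.4375, 0.305), long axis at 97.8° | rack size and slot position fit |

Now I'll move over the knob with yaw 2.396.

The rows are not in the units I measure in: shifts go in shares of 0.8 m and turns go in shares of 360 degrees. I convert before sending: 0.567 m is 0.7088, -0.026 m is -0.0325, -2.142 rad is -0.3409.

{"fn": "jog_arm", "kwargs": {
  "deltas": [
    [0.0588,-0.0325,0.0038,0,0,-0.0283],
    [0.1175,-0.0663,0.0088,0,0,-0.0568],
    [0.1775,-0.0988,0.0125,0,0,-0.0851],
    [0.2363,-0.1325,0.0175,0,0,-0.1136],
    [0.295,-0.165,0.0213,0,0,-0.142],
    [0.3538,-0.1975,0.025,0,0,-0.1705],
    [0.4138,-0.2313,0.03,0,0,-0.1988],
    [0.4725,-0.2638,0.0338,0,0,-0.2273],
    [0.5313,-0.2963,0.0388,0,0,-0.2556],
    [0.59,-0.33,0.0425,0,0,-0.2841],
    [0.65,-0.3625,0.0463,0,0,-0.3124],
    [0.7088,-0.3963,0.0513,0,0,-0.3409]
  ],
  "jaw": 0.7
}}

```text
time_s: 1.8
ee_pos: [0.6024, -0.0576, 0.2152]
tool_rot: [3.142, 0.0, 2.402]
force: [0.0, -0.8, 0.2]
grip_width: 0.702
grasp_force: 0.0
```

{"fn": "jog_arm", "kwargs": {
  "deltas": [
    [0,0,0,0,0,0],
    [0,0,0,0,0,0]
  ]
}}

```text
time_s: 2.05
ee_pos: [0.6006, -0.059, 0.215]
tool_rot: [-3.141, -0.001, 2.395]
force: [0.3, 0.1, -0.1]
grip_width: 0.698
grasp_force: 0.0
```

```bash
python3 - <<'E'
from h import *
im=cam("top")["pixels"][:,:,::-1];s=cam("side")["pixels"][:,:,::-1]
o=np.hstack([cv2.resize(im[170:260,320:440],None,fx=3.3,fy=3.3,interpolation=2),cv2.resize(s[200:290,310:430],None,fx=3.3,fy=3.3,interpolation=2)])
cv2.imwrite("pics/z3.png",o)
E
```

```text
(no output)
```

View pics/z3.png

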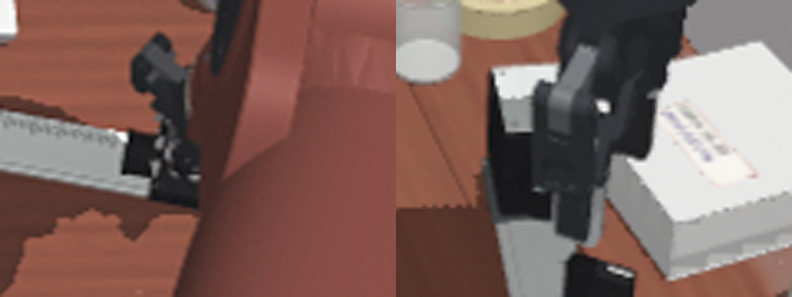

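The gripper stands over the bar (side crop (600, 280)), with its fingers straddling it. Next I'll descend and close.

Converted, 0.066 m is 0.0825, 0.044 m is 0.055.

{"fn": "jog_arm", "kwargs": {
  "deltas": [
    [0,0,0.0275,0,0,0],
    [0,0,0.055,0,0,0],
    [0,0,0.0825,0,0,0],
    [0,0,0.0825,0,0,0]
  ]
}}

```text
time_s: 2.65
ee_pos: [0.5995, -0.0598, 0.1483]
tool_rot: [-3.14, -0.002, 2.394]
force: [0.3, 0.4, 0.6]
grip_width: 0.695
grasp_force: 0.0
```

{"fn": "jog_arm", "kwargs": {
  "deltas": [
    [0,0,0,0,0,0],
    [0,0,0,0,0,0],
    [0,0,0,0,0,0],
    [0,0,0,0,0,0],
    [0,0,0,0,0,0],
    [0,0,0,0,0,0],
    [0,0,0,0,0,0]
  ],
  "jaw": 0.0
}}

```text
time_s: 3.52
ee_pos: [0.6017, -0.059, 0.1504]
tool_rot: [3.141, 0.002, 2.396]
force: [-0.8, 1.7, 6.2]
grip_width: 0.124
grasp_force: 59.2
```

Converted, 1.05 rad is 0.1671.

{"fn": "jog_arm", "kwargs": {
  "deltas": [
    [0,0,0,0,0,0.0159],
    [0,0,0,0,0,0.0318],
    [0,0,0,0,0,0.0477],
    [0,0,0,0,0,0.0637],
    [0,0,0,0,0,0.0796],
    [0,0,0,0,0,0.0955],
    [0,0,0,0,0,0.1114],
    [0,0,0,0,0,0.1273],
    [0,0,0,0,0,0.1432],
    [0,0,0,0,0,0.1592],
    [0,0,0,0,0,0.1671],
    [0,0,0,0,0,0.1671]
  ]
}}

```text
time_s: 5.03
ee_pos: [0.6025, -0.0588, 0.1504]
tool_rot: [3.138, -0.001, 1.347]
force: [3.6, 2.5, 5.3]
grip_width: 0.129
grasp_force: 59.2
```

```bash
python3 -c "
from bench import arm
print(arm.read_state()['wrist_torque'])"
```

```text
[ 0.55081966 -0.73143157  0.0869612 ]
```

{"fn": "jog_arm", "kwargs": {
  "deltas": [
    [0,0,0,0,0,0],
    [0,0,0,0,0,0],
    [0,0,0,0,0,0],
    [0,0,0,0,0,0]
  ],
  "jaw": 0.6
}}

```text
time_s: 5.52
ee_pos: [0.6008, -0.059, 0.1491]
tool_rot: [-3.141, 0.0, 1.346]
force: [-0.1, 0.1, -0.8]
grip_width: 0.601
grasp_force: 0.0
```

{"fn": "jog_arm", "kwargs": {
  "deltas": [
    [0,0,-0.0375,0,0,0],
    [0,0,-0.1,0,0,0],
    [0.0625,0,-0.125,0,0,0],
    [0.125,0.0375,-0.125,0,0,0],
    [0.1875,0.0875,-0.125,0,0,0],
    [0.25,0.1375,-0.125,0,0,0],
    [0.25,0.1375,-0.125,0,0,0],
    [0.25,0.1375,-0.125,0,0,0]
  ]
}}

```text
time_s: 6.52
ee_pos: [0.7526, 0.1115, 0.2482]
tool_rot: [-3.14, 0.001, 1.346]
force: [0.5, -0.5, -0.3]
grip_width: 0.601
grasp_force: 0.0
```

```bash
python3 - <<'E'
from h import *
d=cam("top");s=cam("side")
im=d["pixels"][:,:,::-1];s=s["pixels"][:,:,::-1]
o=np.hstack([cv2.resize(im[170:260,320:440],None,fx=3.3,fy=3.3,interpolation=2),cv2.resize(s[250:340,310:430],None,fx=3.3,fy=3.3,interpolation=2)])
cv2.imwrite("pics/z4.png",o)
E
```

```text
(no output)
```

View pics/z4.png

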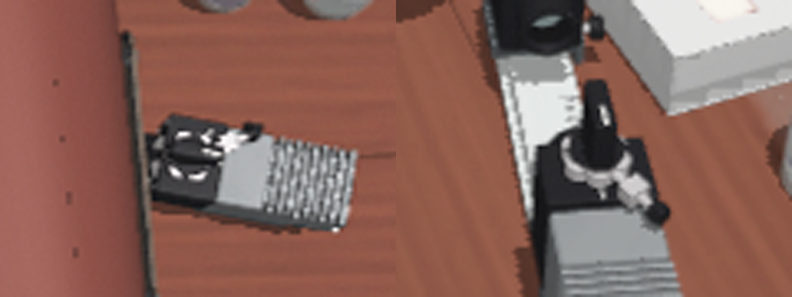

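The knob bar now lies along the beam, resting on its own in the open notch (side crop (600, 125)). My retreat went the wrong way, towards +x, because tool y points that way, but nothing was touched. I'll go to the cell from here. The knob grip put the beam line about 2 mm further in +x than the cameras did.

Converted, -0.349 m is -0.4363, -0.15 m is -0.1875, -0.361 rad is -0.0575.

{"fn": "jog_arm", "kwargs": {
  "deltas": [
    [-0.0125,-0.0625,0,0,0,0],
    [-0.025,-0.125,0,0,0,0],
    [-0.0375,-0.1875,0,0,0,0],
    [-0.0125,-0.2375,0,0,0,-0.008],
    [0.025,-0.3,0,0,0,-0.0239],
    [0.0625,-0.35,0,0,0,-0.0398],
    [0.1,-0.4,0.025,0,0,-0.0575],
    [0.1488,-0.4363,0.075,0,0,-0.0575],
    [0.1488,-0.4363,0.125,0,0,-0.0575],
    [0.1488,-0.4363,0.125,0,0,-0.0575],
    [0.1488,-0.4363,0.125,0,0,-0.0575]
  ]
}}

```text
time_s: 8.0
ee_pos: [0.44, 0.3047, 0.1513]
tool_rot: [3.14, -0.001, 1.705]
force: [0.2, -0.5, -0.4]
grip_width: 0.601
grasp_force: 0.0
```

```bash
python3 - <<'E'
from h import *
d=cam("top");s=cam("side")
im=d["pixels"][:,:,::-1];s=s["pixels"][:,:,::-1]
o=np.hstack([cv2.resize(im[245:325,190:290],None,fx=4,fy=4,interpolation=2),cv2.resize(s[190:270,195:295],None,fx=4,fy=4,interpolation=2)])
cv2.imwrite("pics/z5.png",o)
E
```

```text
(no output)
```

View pics/z5.png

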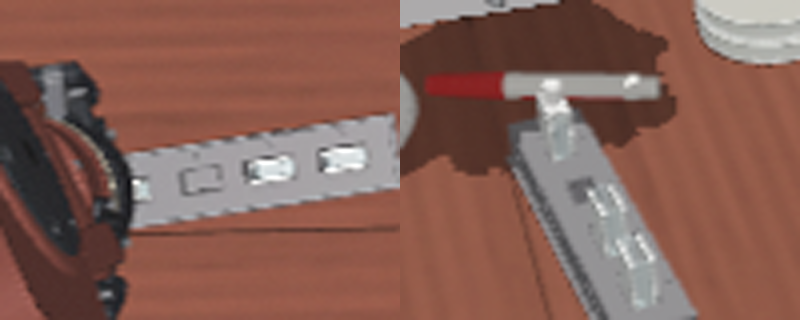

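The gripper is above the stoppered cell, the rack axis matches its yaw, and the path down is clear. Next I'll descend and grip.

Converted, 0.093 m is 0.1163, 0.08 m is 0.1.

{"fn": "jog_arm", "kwargs": {
  "deltas": [
    [0,0,0.0375,0,0,0],
    [0,0,0.075,0,0,0],
    [0,0,0.1,0,0,0],
    [0,0,0.1163,0,0,0],
    [0,0,0.1163,0,0,0],
    [0,0,0.1163,0,0,0]
  ]
}}

```text
time_s: 8.85
ee_pos: [0.44, 0.3055, 0.0573]
tool_rot: [3.14, -0.001, 1.707]
force: [0.1, 0.4, -0.1]
grip_width: 0.599
grasp_force: 0.0
```

```bash
python3 - <<'E'
from h import *
s=cam("side")["pixels"][:,:,::-1];t=cam("top")["pixels"][:,:,::-1]
o=np.hstack([cv2.resize(t[245:325,190:290],None,fx=4,fy=4,interpolation=2),cv2.resize(s[190:270,195:295],None,fx=4,fy=4,interpolation=2)])
cv2.imwrite("pics/z6.png",o)
E
```

```text
(no output)
```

View pics/z6.png

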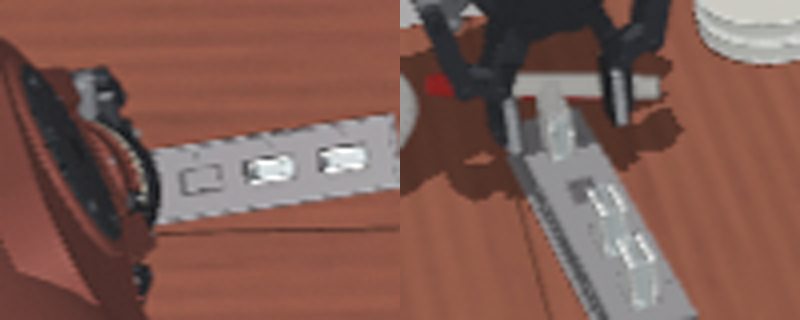

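The cell stands between the two fingers (side crop fingers at x 512 and 620, cell at 560). Next I'll close.

{"fn": "jog_arm", "kwargs": {
  "deltas": [
    [0,0,0,0,0,0],
    [0,0,0,0,0,0],
    [0,0,0,0,0,0],
    [0,0,0,0,0,0],
    [0,0,0,0,0,0],
    [0,0,0,0,0,0],
    [0,0,0,0,0,0]
  ],
  "jaw": 0.0
}}

```text
time_s: 9.82
ee_pos: [0.4381, 0.3052, 0.0566]
tool_rot: [-3.14, -0.0, 1.707]
force: [-5.8, -1.5, 8.0]
grip_width: 0.131
grasp_force: 59.0
```

Converted, -0.143 m is -0.1788, -0.06 m is -0.075.

{"fn": "jog_arm", "kwargs": {
  "deltas": [
    [0,-0.0019,0,0,0,0],
    [0,-0.0019,0,0,0,0],
    [0,-0.0019,-0.0063,0,0,0],
    [0,-0.0019,-0.0188,0,0,0],
    [0,-0.0019,-0.0375,0,0,0],
    [0,-0.0019,-0.075,0,0,0],
    [0,-0.0019,-0.125,0,0,0],
    [0,-0.0019,-0.1788,0,0,0],
    [0,-0.0019,-0.1788,0,0,0],
    [0,-0.0019,-0.1788,0,0,0]
  ]
}}

```text
time_s: 11.08
ee_pos: [0.4377, 0.305, 0.1995]
tool_rot: [3.141, -0.0, 1.707]
force: [0.5, 0.5, -1.1]
grip_width: 0.133
grasp_force: 58.5
```

```bash
python3 - <<'E'
from bench import arm
import numpy as np
s=arm.read_state();p=s["ee_pos"];y=s["tool_rot"][2]
w=np.array([.6214,.0262,.2])-p;c,n=np.cos(y),np.sin(y)
print(w[0]*c+w[1]*n,w[0]*n-w[1]*c,-w[2],y-1.349)
E
```

```text
-0.30115288620951486 0.14425749845342234 -0.00047627579504827544 0.35776634413393515
```

Converted, -0.301 m is -0.3763, -0.27 m is -0.3375, 0.358 rad is 0.057.

{"fn": "jog_arm", "kwargs": {
  "deltas": [
    [-0.0438,0.0188,0,0,0,0.0064],
    [-0.0938,0.0438,0,0,0,0.0143],
    [-0.1438,0.0688,0,0,0,0.0223],
    [-0.1938,0.0938,0,0,0,0.0302],
    [-0.2438,0.1188,0,0,0,0.0382],
    [-0.2938,0.1438,0,0,0,0.0462],
    [-0.3375,0.1625,0,0,0,0.0525],
    [-0.3763,0.18,0,0,0,0.057],
    [-0.3763,0.18,0,0,0,0.057],
    [-0.3763,0.18,0,0,0,0.057],
    [-0.3763,0.18,0,0,0,0.057]
  ]
}}

```text
time_s: 12.45
ee_pos: [0.6205, 0.0273, 0.1989]
tool_rot: [-3.14, 0.0, 1.35]
force: [0.1, 0.2, -0.3]
grip_width: 0.133
grasp_force: 58.5
```

```bash
python3 - <<'E'
from h import *
print(arm.read_state()["tool_rot"])
t=cam("top")["pixels"][:,:,::-1];s=cam("side");i=s["pixels"][:,:,::-1]
o=np.hstack([cv2.resize(t[180:260,270:370],None,fx=4,fy=4,interpolation=2),cv2.resize(i[190:290,310:410],None,fx=4,fy=4,interpolation=2)[:320]])
cv2.imwrite("pics/z7.png",o)
E
```

```text
[-3.14046622e+00  3.40131466e-06  1.34997554e+00]
```

View pics/z7.png

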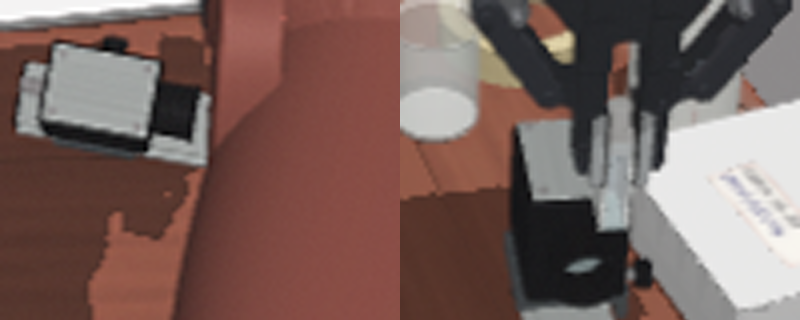

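The cell is upright in the pads above the gap, about in line with the beam. Next I'll descend to the beam height.

Converted, 0.09 m is 0.1125, 0.08 m is 0.1.

{"fn": "jog_arm", "kwargs": {
  "deltas": [
    [0,0,0.025,0,0,0],
    [0,0,0.0563,0,0,0],
    [0,0,0.0813,0,0,0],
    [0,0,0.1,0,0,0],
    [0,0,0.1125,0,0,0],
    [0,0,0.1125,0,0,0],
    [0,0,0.1125,0,0,0],
    [0,0,0.1125,0,0,0]
  ]
}}

```text
time_s: 13.55
ee_pos: [0.6217, 0.0264, 0.11]
tool_rot: [3.141, -0.0, 1.349]
force: [-0.7, 0.1, -1.0]
grip_width: 0.131
grasp_force: 58.5
```

```bash
python3 - <<'E'
from h import *
L=[]
for k in range(8):
    s=cam("side"); st=arm.read_state(); L.append(st["ee_pos"])
L=np.array(L);print(L.mean(0),L.std(0),st["force"],st["tool_rot"])
p=L.mean(0);print("lateral",p[0]*.9755-p[1]*.22,"along",p[0]*.22+p[1]*.9755)
i=s["pixels"][:,:,::-1]
o=cv2.resize(i[205:305,325:405],None,fx=6,fy=6,interpolation=2)
B=np.r_[p[:2],.060]; print(proj(s,[B,B+[0,0,.015]]))
cv2.imwrite("pics/z8.png",o)
E
```

```text
[0.62142246 0.02638094 0.10959609] [1.21485587e-04 1.06118537e-05 1.91469543e-04] [0.2721239  0.97734184 0.27908684] [3.14153538e+00 2.23742134e-05 1.34872360e+00]
lateral 0.6003938012113876 along 0.16244754654946275
[[360.31822436 283.27687113]
 [360.74959651 277.25702307]]
```

View pics/z8.png

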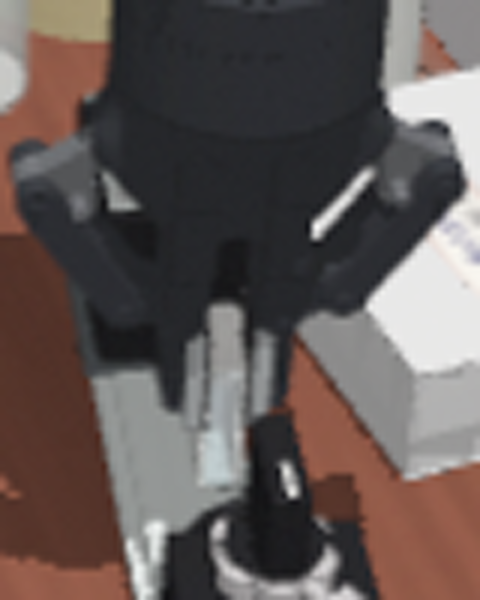

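```bash
python3 - <<'E'
from h import *
d=cam("top");s=cam("side")
u=np.array([.22,.9755,0]);n=np.array([.9755,-.22,0])
O=np.array([.6214,.0264,0])
print("hood pred",proj(s,[O+.046*u+[0,0,.075],O+.046*u+.003*n+[0,0,.075]]),"seen 356,256")
h=plane(s,[(355.9,256.1)],.075)[0]; print("hood lat",h@n,h@u)
im=cv2.imread("pics/side0.png").astype(int); m=(im.min(2)>150).astype(np.uint8); m[:215]=0;m[242:]=0;m[:,:335]=0;m[:,367:]=0
c=max(cv2.findContours(m,0,cv2.CHAIN_APPROX_NONE)[0],key=cv2.contourArea)
r=cv2.approxPolyDP(c,3,True)[:,0];P=plane(s,r,.105);print(r.tolist(),(P@n).round(4),(P@u).round(4))
M=cv2.moments(c);q=plane(s,[(M['m10']/M['m00'],M['m01']/M['m00'])],.105)[0];print("det side lat",q@n,q@u)
q=np.array([0.641665,0.12632806,.105]);print("det top lat",q@n,"hood top lat",np.array([.6195,.0242,0])@n)
E
```

```text
hood pred [[357.22463691 260.49152621]
 [358.81442166 260.40700186]] seen 356,256
hood lat 0.5996048563932093 0.22114871217301513
[[366, 226], [360, 219], [339, 221], [343, 239], [365, 238]] [0.6251 0.6167 0.5748 0.5761 0.6176] [0.2736 0.297  0.2938 0.2374 0.237 ]
det side lat 0.5982591734746887 0.2658493178266149
det top lat 0.5981520343 hood top lat 0.5989982500000001
```

```bash
python3 - <<'E'
from h import *
s=cam("side");n=np.array([.9755,-.22,0]);u=np.array([.22,.9755,0])
f=lambda x,y:(325+x/6,205+y/6)
for name,p,z in(("cell near bottom edge",f(220,486),.061),("bar top front",f(272,415),.149),("cell glass/pad mid",f(223,380),.09)):
    q=plane(s,[p],z)[0];print(name,p,q@n,q@u)
E
```

```text
cell near bottom edge (361.6666666666667, 286.0) 0.6016153185931316 0.15416844882053696
bar top front (370.3333333333333, 274.1666666666667) 0.6016333480293079 0.09026584851802957
cell glass/pad mid (362.1666666666667, 268.3333333333333) 0.6032056008634551 0.1696442640149033
```

In the same side view the cell and the knob bar are at the same lateral position (0.6016), so the cell is on the beam line. The last step is to lower it 1 mm, let it settle and hand in.

Converted, 0.001 m is 0.0013.

{"fn": "jog_arm", "kwargs": {
  "deltas": [
    [0,0,0.0013,0,0,0],
    [0,0,0.0013,0,0,0],
    [0,0,0.0013,0,0,0],
    [0,0,0.0013,0,0,0]
  ]
}}

```text
time_s: 14.6
ee_pos: [0.6213, 0.0264, 0.1083]
tool_rot: [-3.142, 0.0, 1.349]
force: [-1.0, -0.1, -0.8]
grip_width: 0.13
grasp_force: 58.5
```

```bash
python3 -c "
from bench import arm
print(arm.read_state()['ee_pos']); print(arm.close_job())"
```

```text
[0.62125635 0.0264168  0.10828691]
the job is handed in; nothing more can be done
None
```

I opened the shutter and handed the job in at 14.6 s, with the stoppered cell held upright mid-gap, on the beam line to about 1–2 mm by camera and grip readings; no verdict was returned.

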